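# Pry up the heavy power supply and chock it

### The job

Use the red-handled pry bar, pinned in the yellow fulcrum block, to lever up the front edge of the heavy grey power supply: press its handle down until the edge is well clear of the bench; its stiff pivot stays where you leave it. Then take the orange chock by its grip block and slip its thick tongue flat under the raised edge, about 40 mm deep, on either side of the bar, and let go, leaving the edge up and the chock underneath. Do not shove the power supply along the bench.

Things in the scene. Friction and masses are not known exactly. Their poses are not given: they have to be found in the camera images.
- fulcrum: Yellow steel fulcrum block fixed to the bench, base 56 x 56 x 10 mm, two cheeks to 46 mm high. Origin on the bench under its middle; z up; x points level along the bar towards the power supply's front edge (about 36 mm away), so the red handle lies on the -x side; y is the bar's hinge line. The pivot pin lies 30 mm above the origin.
- bar (a joint): Pry bar's angle on the block's pin, rad: 0 = handle fully up (toe flat under the power supply, not touching), grows as the handle is pressed down, stop at 0.45. The stiff pivot (1.2 N m) holds bar and lifted unit wherever left; pressing takes about 8 to 16 N at the grip. Gap under the front edge: about 34 mm at 0.45, 27 mm at 0.3.
- bar_grip (a point): Middle of the pry bar's red grip, 70 mm long, 20 x 20 mm thick, 150 mm from the pin. From the pin the handle slopes up at 0.55 rad minus the joint value: grip middle about 108 mm above the bench when up, 45 mm when down, on an arc about the pin in the fulcrum's x-z plane. Axes: the fulcrum's when the joint is 0; they turn with the bar.
- shim_grip (a point): Orange chock, 160 g: middle of its grip block, 35 mm above its underside. Tongue 130 long, 40 wide, 20 mm thick; on its rear end the grip block, 40 long, 26 wide, top 52 mm above the underside. x from grip to tongue tip, y across the 26 mm, z up. It lies flat beside a blue and a dark brown chock of like shape, grip blocks 70 mm or more apart, centre to centre.
- shim_tip (a point): Middle of the free end face of the orange chock's tongue: 110 mm ahead of the grasp point along its x and 10 mm above its underside.
- psu_edge (a point): Middle of the power supply's lower front edge (black panel). Unit 270 wide, 200 deep, top 88 mm above bench, 3.5 kg, loose on rubber feet; edge 14 mm up at the start. x into the unit, y along the edge, z up. The bar enters at y within 35 mm of 0. Underside clear 45 mm in from the edge. Two bow handles stand 26 mm out at y = -118 and 118 mm.

How it is judged:
On the way:
1. the front edge of the power supply is levered up by the pry bar (value of joint bar above 0.22 rad and height (world z) of psu_edge above 0.021 m), for 0.2 s.
At the end, for the whole second after the job is handed in: The power supply's front edge is still up (more than 18 mm above the bench), and the orange chock lies flat on the bench (within 10 degrees) with the tip of its tongue more than 20 mm in under that edge, within the unit's width, its grip block still outside (height (world z) of psu_edge above 0.018 m and x of shim_tip in the frame of psu_edge above 0.02 m and y of shim_tip in the frame of psu_edge between -0.125 and 0.125 m and x of shim_grip in the frame of psu_edge below 0 m and angle between shim_grip's own z axis and vertical below 0.17 rad and height (world z) of shim_tip below 0.018 m); the robot touches nothing.
It fails at once if the power supply is shoved or knocked more than 50 mm out of place (distance of psu_edge from where it was at the start of the episode above 0.05 m).
It also fails if it takes over 51 s, if anything falls off the work surface, if the arm or the gripper's body presses on something with over 40 N, if the wrist force passes 120 N, or if a joint passes its speed limit or range.

### The arm

A 7-joint arm with a two-finger parallel gripper is mounted at the origin on the work surface. World frame = base frame: x ahead of the robot, y to its left, z up, the work surface at z = 0. Lengths are in m, angles in rad, forces in N, time in s.
With the tool pointing down it reaches from about 0.4 to 0.875 m from the base axis. Payload 19.3 kg.
Tool frame: the origin (TCP) lies between the finger pads; the fingertips stand 17 mm ahead of it and the grasp point (between the pads) lies 2 mm behind it; z points along the fingers, x is the direction in which the jaws open and shut, and the axes are right-handed (so a half turn about z gives the same grasp; the last joint's range is limited). The gripper opens to 85 mm and grips with 20 to 120 N. Pads are 22 mm wide; open, the fingers measure 114 mm over their backs; the gripper's body (76 mm by 85 mm) begins 54 mm behind the grasp point. The pads swing forward as they close: fully open they stand 13 mm farther back than shut.
Start: joints at [1.066, 0.521, -0.036, 1.599, 0.021, 1.021, -0.113], TCP at [0.263, -0.567, 0.248] pointing down, gripper open.
Joint ranges: [-2.91, 2.91], [-0.3, 2.13], [-1.5, 1.42], [0.17, 2.43], [-1.26, 4.41], [0.16, 1.93], [-2.52, 2.52]. Speed limits (rad/s): [1.89, 1.89, 2.39, 2.39, 3.01, 3.01, 3.01].

### API

Orientations are given as [roll, pitch, yaw] about the fixed x, y, z axes, in that order (R = Rz(yaw) Ry(pitch) Rx(roll)).
In Python, from workcell import bot gives the robot as it stands. The module is installed in compiled form; this text tells all that it offers.
- The arm moves only by the tool arm_command, never from a script. Its argument "targets" is a list of rows, each a list of 6 numbers: the shift along the tool's x, y, z in mm, then the turn, a rotation vector about the tool's x, y, z in degrees. In form: [[x, y, z, wx, wy, wz], ...]. A call has 1 to 8 rows; each row shifts and turns the pose as measured when the row begins, along the tool's axes as they then stand; what a row does not reach is not made up. A row lasts 1/10 s, in which the tool goes at most 50 mm and 8.59 degrees, less where a joint would pass 70% of its speed; a pose out of reach is approached as far as the arm can. A call is refused whole if a number of a shift passes 50 or a number of a turn 8.59, either way. A call with a gripper value outside its range is refused whole. "grip" is the opening in per cent of the stroke, from 0 (shut) to 100 (fully open), set as the call begins (left out, the last holds). The fingers move at their own pace and stop on an object; "grip_force" is the grip in N (left out, the last holds). Time passes only in rows, so rows that do not move let the fingers close. It gives the time, the measured TCP pose, the force and the opening at its end, in the units of the state.
- bot.observe(): the state, without advancing time (a new reading comes with each control period).
- bot.grab_frame(name): name is "side" or "top"; returns a dict with "color" (400x640x3 uint8, red, green, blue), "depth" (400x640 float32, m along the optical axis (not along the pixel's ray), 0 where there is no reading), "fov_y" (degrees; the focal length in pixels is half the picture's height over the tangent of half this angle, whatever the lens; pixels are square), "cx", "cy" (the principal point, pixels), "D" ([k1, k2, p1, p2, k3] as OpenCV has them; the pictures are not rectified), "R" (3x3) and "t" (3): a world point X has camera coordinates R X + t. Camera axes: x right, y down, z forward; pixel columns grow to the right and rows downward; lengths in m; the calibration is good to about 2 mm. A picture is of the moment at which its call begins.
- bot.job_done(): hands the job in, once; it reports no verdict.
The state is a dict: "clock": time; "qpos": joint angles; "qd": joint speeds; "joint_efforts": joint torques, N m; "position": TCP position; "tool_rot": TCP orientation; "force": force on the tool from outside, world axes, zero at the start; "moment": the same for the moment, N m; "grip_width": finger opening in m.
Only numpy, scipy, OpenCV 4.12 (cv2) and the standard library are available. Lean on these libraries where they do the work, as an engineer would, in place of code of your own. Each camera call takes 0.05 s, during which the arm holds its last target. There are 200 camera calls.

## Working session

There is one attempt and no reset: what is moved stays moved. The work goes in short steps, Python scripts to look and compute and a tool call to move; the robot and the scene stay as the last step left them, time stands still between calls to the robot, and variables do not carry over. Pictures are saved under pics/ and viewed, about 8 in all and at most 12, crops included, and the job is handed in when it is done.

Besides the shell and the picture viewer there is one more tool, called after "Call:" as name([rows], argument=value, ...), one row to a line, values as JSON. arm_command: Moves the arm, as the interface text tells. Its arguments: {"type":"object","properties":{"targets":{"type":"array"},"grip":{"type":"number"},"grip_force":{"type":"number"}},"required":["targets"]}

```bash
mkdir -p pics
cat > h.py <<'E'
import numpy as np, cv2
from workcell import bot
def K(f):
    fl=200/np.tan(np.radians(f["fov_y"])/2); return np.array([[fl,0,f["cx"]],[0,fl,f["cy"]],[0,0,1.]])
def rays(f,uv):
    p=cv2.undistortPoints(np.array(uv,float).reshape(-1,1,2),K(f),np.array(f["D"],float)).reshape(-1,2)
    return np.c_[p,np.ones(len(p))]
def on_plane(f,uv,z):
    R=np.array(f["R"]);t=np.array(f["t"]);d=rays(f,uv)@R;c=-R.T@t
    return c+d*((z-c[2])/d[:,2])[:,None]
def cloud(f):
    v,u=np.mgrid[0:400,0:640];uv=np.c_[u.ravel(),v.ravel()]
    P=rays(f,uv)*f["depth"].reshape(-1,1)
    return ((P-np.array(f["t"]))@np.array(f["R"])).reshape(400,640,3)
def save(f,n): cv2.imwrite(f"pics/{n}.png",cv2.cvtColor(f["color"],cv2.COLOR_RGB2BGR))
E
python3 - <<'E'
from h import *
for n in("top","side"):
    f=bot.grab_frame(n);save(f,n+"0");np.save(n+"0.npy",f,allow_pickle=True)
    print(n,f["fov_y"],f["D"],-np.array(f["R"]).T@f["t"])
print(bot.observe())
E
```

```text
top 52.18309511640414 [-0.10881732  0.          0.          0.          0.        ] [ 0.35426361 -0.1390674   0.8531364 ]
side 47.887650250340315 [-0.1011828  0.         0.         0.         0.       ] [0.481492   0.42492465 0.54944585]
{'clock': 0.1, 'qpos': array([ 1.06578906,  0.52195211, -0.03632854,  1.59991995,  0.02123439,
        1.02112248, -0.1127948 ]), 'qd': array([-0.00101674, -0.0026392 , -0.00208845, -0.00109797, -0.00050233,
       -0.00114648, -0.00148118]), 'joint_efforts': array([ 5.83021130e-03, -9.28496003e+01,  1.98525421e+00, -3.70539558e+01,
        1.82613661e-02,  5.26346281e-03,  1.11434846e-05]), 'position': array([ 0.263119  , -0.56661111,  0.24779583]), 'tool_rot': array([ 3.14149285e+00,  1.01116917e-03, -1.13597652e+00]), 'force': array([ 0.96764741,  0.16464209, -0.21113069]), 'moment': array([0.01644842, 0.04811362, 0.00396621]), 'grip_width': 0.08544225429247669}
```

View pics/top0.png

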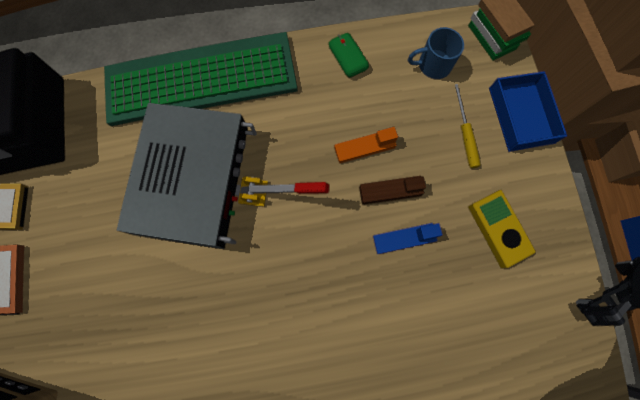

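View pics/side0.png

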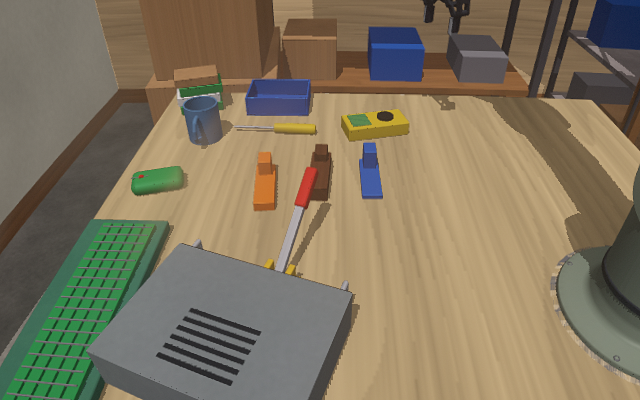

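The top view shows the PSU (grey, about 185,175), the yellow fulcrum (255,190), the red grip (310,187) and the orange chock (365,145, with its grip block at 387,137). The tongue already points at the PSU. The side view agrees.

Run:
```python
from h import *
for n in("top","side"):
    f=np.load(n+"0.npy",allow_pickle=True).item();C=cloud(f)
    hsv=cv2.cvtColor(f["color"],cv2.COLOR_RGB2HSV);H,S,V=cv2.split(hsv)
    ok=f["depth"]>0
    def roi(u0,v0,u1,v1):
        m=np.zeros((400,640),bool);m[v0:v1,u0:u1]=1;return m&ok
    T=n=="top"
    red=((H<4)|(H>175))&(S>180)&(V>90)&(roi(285,175,335,200) if T else roi(280,150,330,215))
    ora=(H>=5)&(H<=14)&(S>200)&(V>120)&(roi(325,120,405,170) if T else roi(245,145,280,215))
    yel=(H>=20)&(H<=32)&(S>190)&(V>100)&(roi(235,170,275,210) if T else roi(255,255,300,280))
    for nm,m in(("red",red),("ora",ora),("yel",yel)):
        P=C[m]; 
        if len(P)<5: print(n,nm,len(P));continue
        print(n,nm,len(P),"mean",P.mean(0).round(4),"zpct",np.percentile(P[:,2],[2,25,50,75,98]).round(4))
        if nm=="red":
            Q=P-P.mean(0);w,s,vt=np.linalg.svd(Q,full_matrices=False);print(" axis",vt[0].round(3),"ext",np.percentile(Q@vt[0],[1,99]))
        if nm=="ora":
            g=P[P[:,2]>.046];t=P[(P[:,2]>.014)&(P[:,2]<.026)]
            for k,q in(("grip",g),("tong",t)):
                if len(q)>8:
                    r=cv2.minAreaRect((q[:,:2]*1000).astype(np.float32));print(" ",k,len(q),q.mean(0).round(4),r)
    ps=(S<60)&(roi(110,95,250,250) if T else roi(85,235,360,400))
    P=C[ps];P=P[(P[:,2]>.078)&(P[:,2]<.1)]
    r=cv2.minAreaRect((P[:,:2]*1000).astype(np.float32));print(n,"psu",len(P),P[:,2].mean(),r,cv2.boxPoints(r).round(0).tolist())
    b=C[300,400] if T else C[250,480];print("bench",b)
```

```text
top red 279 mean [ 0.5333 -0.1545  0.1179] zpct [0.0998 0.1092 0.118  0.1272 0.1339]
 axis [-0.266 -0.815  0.515] ext [-0.03467361  0.03154631]
top ora 917 mean [ 0.6268 -0.2855  0.0267] zpct [0.0171 0.019  0.0202 0.0222 0.0537]
  grip 198 [ 0.6319 -0.3344  0.052 ] ((631.8641357421875, -334.48321533203125), (24.533397674560547, 39.349002838134766), 5.901698112487793)
  tong 718 [ 0.6254 -0.2719  0.0197] ((625.89501953125, -276.6780700683594), (39.56044387817383, 101.27903747558594), 6.3485188484191895)
top yel 174 mean [ 0.5671 -0.041   0.0363] zpct [0.0075 0.0119 0.045  0.0461 0.0479]
top psu 13147 0.0878889268904432 ((617.8369140625, 82.2317886352539), (223.99217224121094, 271.46490478515625), 71.5994873046875) [[454.0, 19.0], [711.0, -67.0], [782.0, 146.0], [524.0, 231.0]]
bench [ 0.29379465 -0.29610972 -0.0016965 ]
side red 388 mean [ 0.5315 -0.1526  0.1162] zpct [0.0997 0.1076 0.1161 0.1249 0.133 ]
 axis [ 0.268  0.814 -0.516] ext [-0.03378371  0.03149677]
side ora 0
side yel 39 mean [ 0.5666 -0.042   0.047 ] zpct [0.0455 0.0465 0.0469 0.0474 0.0486]
side psu 28026 0.0885590290835316 ((614.7184448242188, 79.78977966308594), (226.1085205078125, 271.31707763671875), 71.31969451904297) [[450.0, 16.0], [707.0, -71.0], [779.0, 143.0], [522.0, 230.0]]
bench [ 2.31171222e-01 -1.32111143e-01 -2.18112876e-04]
```

```bash
cat > plan.py <<'E'
import sys,numpy as np
from h import bot
from scipy.spatial.transform import Rotation as Ro
# usage: plan.py x y z yawdeg [nmm per row]   (tool down)
def plan(p,R,tgt,yaw,step=40):
    Rt=Ro.from_euler("xyz",[np.pi,0,np.radians(yaw)])
    d=np.array(tgt)-p; rv=(R.inv()*Rt).as_rotvec()
    n=int(max(np.ceil(np.linalg.norm(d)/step*1000),np.ceil(np.degrees(np.linalg.norm(rv))/8),1))
    rows=[]
    for k in range(n):
        Rk=R*Ro.from_rotvec(rv*k/n)
        rows.append(np.r_[Rk.inv().apply(d/n)*1000,np.degrees(rv/n)].round(1).tolist())
    return rows
if __name__=="__main__":
    s=bot.observe();a=[float(v) for v in sys.argv[1:]]
    for r in plan(s["position"],Ro.from_euler("xyz",s["tool_rot"]),a[:3],a[3],*(a[4:])): print(r)
E
python3 plan.py .532 -.153 .165 -18
```

```text
[-20.1, -32.2, 6.4, -0.0, 0.0, -3.6]
[-18.1, -33.4, 6.4, -0.0, 0.0, -3.6]
[-15.9, -34.4, 6.4, -0.0, 0.0, -3.6]
[-13.7, -35.4, 6.4, -0.0, 0.0, -3.6]
[-11.5, -36.2, 6.4, -0.0, 0.0, -3.6]
[-9.1, -36.8, 6.4, -0.0, 0.0, -3.6]
[-6.8, -37.3, 6.4, -0.0, 0.0, -3.6]
[-4.4, -37.7, 6.4, -0.0, 0.0, -3.6]
[-2.0, -37.9, 6.4, -0.0, 0.0, -3.6]
[0.4, -37.9, 6.4, -0.0, 0.0, -3.6]
[2.8, -37.8, 6.4, -0.0, 0.0, -3.6]
[5.1, -37.6, 6.4, -0.0, 0.0, -3.6]
[7.5, -37.2, 6.4, -0.0, 0.0, -3.6]
```

Call:
arm_command([
  [-20,-32,5,0,0,-3.6],
  [-18,-33,5,0,0,-3.6],
  [-16,-34,5,0,0,-3.6],
  [-14,-35,5,0,0,-3.6],
  [-11,-36,5,0,0,-3.6],
  [-9,-37,5,0,0,-3.6],
  [-7,-37,5,0,0,-3.6],
  [-4,-38,5,0,0,-3.6],
], grip=0)

```text
clock: 0.9
position: [0.4278, -0.3072, 0.2044]
tool_rot: [3.14, 0.003, -0.624]
force: [-0.0, 0.1, 0.8]
grip_width: -0.0001
```

```bash
python3 plan.py .532 -.153 .165 -18
```

```text
[-1.1, -37.2, 7.8, 0.0, 0.0, -3.5]
[1.2, -37.2, 7.8, 0.0, 0.0, -3.5]
[3.5, -37.1, 7.8, 0.0, 0.0, -3.5]
[5.8, -36.8, 7.9, 0.0, 0.0, -3.5]
[8.1, -36.3, 7.9, 0.0, 0.0, -3.5]
```

Call:
arm_command([
  [-1,-37,8,0,0,-3.5],
  [1,-37,8,0,0,-3.5],
  [3,-37,8,0,0,-3.5],
  [6,-37,8,0,0,-3.5],
  [8,-36,8,0,0,-3.5],
  [0,0,0,0,0,0],
])

```text
clock: 1.5
position: [0.5353, -0.1407, 0.1613]
tool_rot: [-3.14, 0.005, -0.297]
force: [-0.3, -1.2, 1.1]
grip_width: 0.0
```

```bash
python3 plan.py .532 -.153 .165 -18
python3 - <<'E'
from h import *
f=bot.grab_frame("side");save(f,"s1")
E
```

```text
[0.4, 12.8, -3.7, -0.1, 0.3, 1.0]
```

View pics/s1.png

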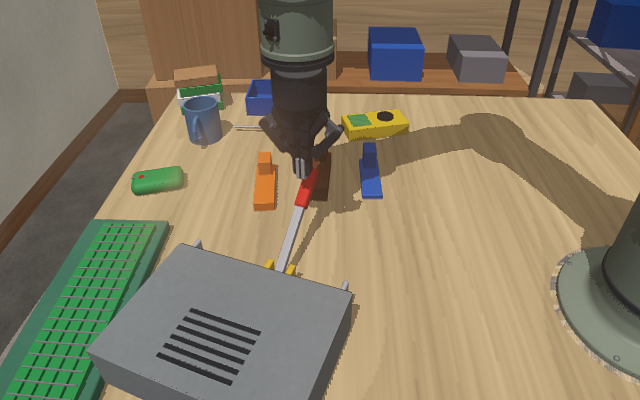

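The side view shows the closed fingertips (303,172) just above the outer half of the red grip (308,185). I'm pressing down along the arc.

Call:
arm_command([
  [0,13,0,0,0,0],
  [0,0,10,0,0,0],
  [0,0,10,0,0,0],
  [0,0,6,0,0,0],
  [0,4,8,0,0,0],
  [0,4,8,0,0,0],
])

```text
clock: 2.15
position: [0.5262, -0.1689, 0.1179]
tool_rot: [3.141, 0.003, -0.309]
force: [-1.4, 3.3, 10.9]
grip_width: 0.0
```

Call:
arm_command([
  [0,2,8,0,0,0],
  [0,2,8,0,0,0],
  [0,2,8,0,0,0],
  [0,1,7,0,0,0],
  [0,1,5,0,0,0],
  [0,0,3,0,0,0],
])

```text
clock: 2.75
position: [0.5223, -0.1814, 0.0764]
tool_rot: [3.139, 0.001, -0.316]
force: [-2.3, -0.9, 10.9]
grip_width: -0.0
```

Run:
```python
from h import *
f=bot.grab_frame("side");save(f,"s2")
```

```text
(no output)
```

View pics/s2.png

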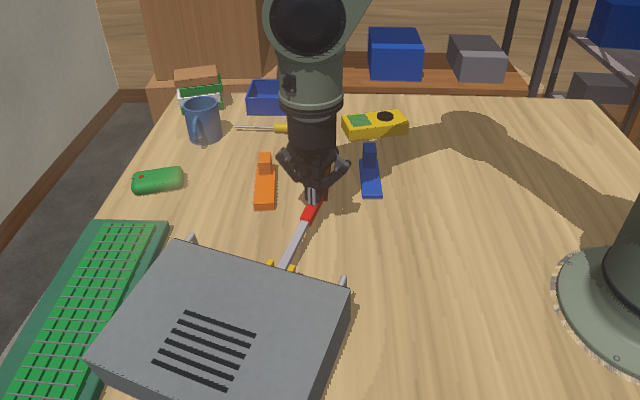

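The side view shows the front of the PSU raised and the handle down, with the fingertips still on the grip (312,195). I'll hold briefly, then lift off.

Call:
arm_command([
  [0,0,2,0,0,0],
  [0,0,0,0,0,0],
  [0,0,0,0,0,0],
  [0,0,-30,0,0,0],
  [0,0,-40,0,0,0],
  [0,0,-40,0,0,0],
  [0,0,0,0,0,0],
], grip=100)

```text
clock: 3.5
position: [0.5196, -0.1831, 0.1837]
tool_rot: [3.139, 0.007, -0.321]
force: [0.1, -0.7, 0.4]
grip_width: 0.0854
```

```bash
python3 plan.py .632 -.3345 .15 6
```

```text
[30.9, 21.6, 6.6, 0.0, 0.1, -4.9]
[29.0, 24.2, 6.6, 0.0, 0.1, -4.9]
[26.8, 26.5, 6.7, 0.0, 0.1, -4.9]
[24.4, 28.7, 6.7, 0.0, 0.1, -4.9]
[21.9, 30.7, 6.7, 0.0, 0.1, -4.9]
```

Call:
arm_command([
  [31,22,5,0,0,-4.9],
  [29,24,5,0,0,-4.9],
  [27,26,5,0,0,-4.9],
  [24,29,5,0,0,-4.9],
  [22,31,5,0,0,-4.9],
  [0,0,0,0,0,0],
], grip=65)

```text
clock: 4.1
position: [0.6344, -0.3417, 0.1545]
tool_rot: [3.14, 0.008, 0.122]
force: [-1.4, -1.0, -0.5]
grip_width: 0.0554
```

```bash
cat > look.py <<'E'
from h import *
import sys
# measure PSU and bar grip, chock via top & side
for n in("top","side"):
    f=bot.grab_frame(n);save(f,n+sys.argv[1]);C=cloud(f);ok=f["depth"]>0
    H,S,V=cv2.split(cv2.cvtColor(f["color"],cv2.COLOR_RGB2HSV))
    W=ok&(C[...,0]>.4)&(C[...,0]<.8)&(C[...,1]>-.45)&(C[...,1]<.25)
    red=W&((H<4)|(H>175))&(S>180)&(V>90)&(C[...,1]<-.06)&(C[...,2]>.03)
    if red.sum()>20: print(n,"red",red.sum(),C[red].mean(0).round(4))
    P=C[W&(S<60)&(C[...,2]>.08)&(C[...,2]<.13)&(C[...,1]>-.08)]
    if len(P)>500:
        A=np.c_[P[:,:2],np.ones(len(P))];c=np.linalg.lstsq(A,P[:,2],rcond=None)[0]
        r=cv2.minAreaRect((P[:,:2]*1000).astype(np.float32));print(n,"psu slope",c[:2].round(4),"z@edge",(c@[.5885,-.001,1]).round(4),cv2.boxPoints(r).round(0).tolist())
    o=W&(H>=5)&(H<=14)&(S>200)&(V>100)
    P=C[o]
    for k,q in(("grip",P[P[:,2]>.046]),("tong",P[(P[:,2]>.014)&(P[:,2]<.026)])):
        if len(q)>20: print(n,k,len(q),q.mean(0).round(4),cv2.minAreaRect((q[:,:2]*1000).astype(np.float32)))
E
python3 look.py 3; python3 plan.py .632 -.3345 .15 6
```

```text
top red 292 [ 0.526  -0.1764  0.0545]
top psu slope [-0.0314 -0.0888] z@edge 0.1069 [[455.0, 26.0], [712.0, -61.0], [784.0, 155.0], [528.0, 242.0]]
top grip 219 [ 0.6313 -0.3334  0.0516] ((631.8165893554688, -333.9150390625), (24.880903244018555, 39.75747299194336), 5.808250904083252)
top tong 796 [ 0.6244 -0.2759  0.0197] ((627.1585083007812, -290.2133483886719), (39.86300277709961, 129.24009704589844), 5.771183013916016)
side red 273 [ 0.5245 -0.1756  0.0547]
side psu slope [-0.0337 -0.1074] z@edge 0.1097 [[453.0, 26.0], [710.0, -61.0], [782.0, 153.0], [525.0, 239.0]]
[-1.1, -3.6, 5.5, -0.0, 0.5, 0.9]
```

View pics/side3.png

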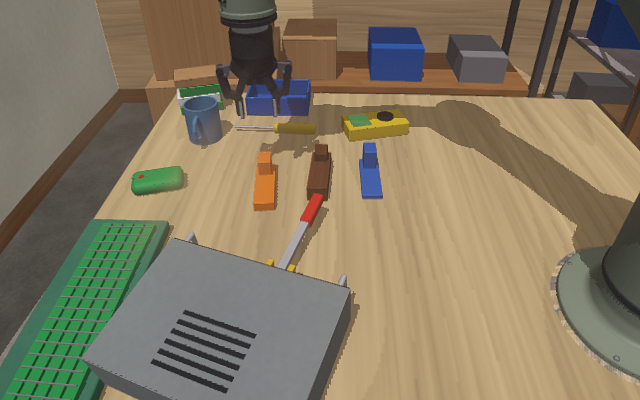

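The side view shows the bar staying down (312,210), the PSU tilted up with its edge raised about 19 mm to roughly 33 mm, and the chock undisturbed with the gripper above it. Now for the grasp.

```bash
python3 plan.py .632 -.334 .042 5.8 25
```

```text
[-0.0, -0.8, 22.7, -0.0, 0.1, 0.2]
[-0.1, -0.8, 22.7, -0.0, 0.1, 0.2]
[-0.1, -0.8, 22.7, -0.0, 0.1, 0.2]
[-0.2, -0.8, 22.7, -0.0, 0.1, 0.2]
[-0.2, -0.8, 22.7, -0.0, 0.1, 0.2]
```

Call:
arm_command([
  [0,-2,23,0,0.2,0.3],
  [0,-2,23,0,0.2,0.3],
  [0,0,23,0,0.2,0.3],
  [0,0,23,0,0,0],
  [0,0,12,0,0,0],
  [0,0,0,0,0,0],
])

```text
clock: 4.8
position: [0.6315, -0.3283, 0.0494]
tool_rot: [-3.141, -0.004, 0.104]
force: [-0.5, 1.4, -0.2]
grip_width: 0.0555
```

```bash
python3 plan.py .632 -.334 .042 5.8 25
```

```text
[-0.2, 5.7, 7.4, -0.1, -0.2, 0.2]
```

Call:
arm_command([
  [0,5.5,4,0,-0.2,0],
  [0,0,3,0,0,0],
  [0,0,0,0,0,0],
])

```text
clock: 5.1
position: [0.6331, -0.3342, 0.0446]
tool_rot: [3.141, -0.002, 0.104]
force: [0.3, 0.8, 0.3]
grip_width: 0.0553
```

Call:
arm_command([
  [0,0,0,0,0,0],
  [0,0,0,0,0,0],
  [0,0,0,0,0,0],
  [0,0,0,0,0,0],
  [0,0,0,0,0,0],
], grip=0, grip_force=60)

```text
clock: 5.6
position: [0.6337, -0.3347, 0.0464]
tool_rot: [3.14, -0.004, 0.103]
force: [0.3, -0.4, -0.7]
grip_width: 0.0249
```

Call:
arm_command([
  [0,0,-25,0,0,0],
  [0,0,-25,0,0,0],
  [0,0,0,0,0,0],
])

```text
clock: 5.9
position: [0.6329, -0.3342, 0.0967]
tool_rot: [3.141, -0.002, 0.104]
force: [0.9, -0.6, -1.8]
grip_width: 0.025
```

```bash
python3 plan.py .600 -.162 .095 -18.4 30
```

```text
[-2.5, -29.1, 0.3, -0.0, -0.0, 4.1]
[-4.5, -28.9, 0.3, -0.0, -0.0, 4.1]
[-6.6, -28.5, 0.3, -0.0, -0.0, 4.1]
[-8.6, -27.9, 0.3, -0.0, -0.0, 4.1]
[-10.5, -27.3, 0.3, -0.0, -0.0, 4.1]
[-12.4, -26.4, 0.3, -0.0, -0.0, 4.1]
```

Call:
arm_command([
  [-2,-27,0,0,0,4.1],
  [-4,-27,0,0,0,4.1],
  [-7,-27,0,0,0,4.1],
  [-9,-27,0,0,0,4.1],
  [-10,-26,0,0,0,4.1],
  [-12,-26,0,0,0,4.1],
  [0,0,0,0,0,0],
])

```text
clock: 6.6
position: [0.5987, -0.1646, 0.0926]
tool_rot: [-3.141, 0.001, -0.346]
force: [0.9, -0.3, -1.9]
grip_width: 0.0249
```

```bash
python3 look.py 4; python3 plan.py .600 -.162 .049 -18.4 20
```

```text
top psu slope [-0.0291 -0.0816] z@edge 0.106 [[551.0, 13.0], [706.0, -61.0], [803.0, 143.0], [648.0, 217.0]]
top grip 43 [ 0.6398 -0.0658  0.0662] ((635.705322265625, -65.40555572509766), (8.222269058227539, 32.80175018310547), 69.9581298828125)
side red 274 [ 0.5244 -0.1736  0.0545]
side psu slope [-0.0336 -0.1071] z@edge 0.1097 [[453.0, 26.0], [711.0, -60.0], [782.0, 153.0], [525.0, 239.0]]
side grip 66 [ 0.5951 -0.154   0.0804] ((602.713134765625, -151.46630859375), (70.73762512207031, 35.6810188293457), 67.70419311523438)
[-0.4, -2.2, 14.5, 0.0, -0.0, -0.5]
[-0.4, -2.2, 14.5, 0.0, -0.0, -0.5]
[-0.4, -2.2, 14.5, 0.0, -0.0, -0.5]
```

View pics/top4.png

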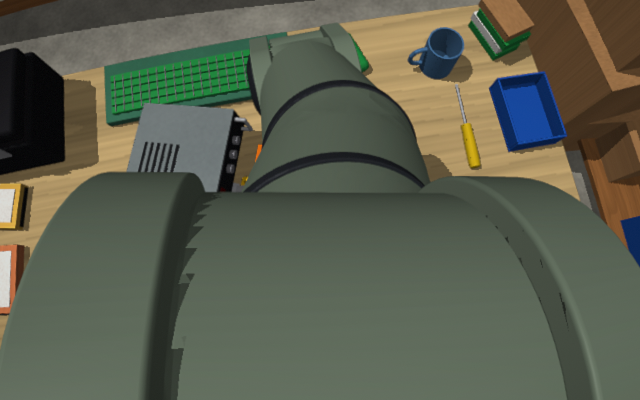

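The top view is mostly blocked by the arm. The visible orange tip (260,150) is about 45 mm in front of the edge at y of about -0.07, as planned. I'm lowering the chock.

Call:
arm_command([
  [0,-2,15,0,0,-0.5],
  [0,0,15,0,0,-0.5],
  [0,0,12,0,0,-0.5],
  [0,0,0,0,0,0],
])

```text
clock: 7.1
position: [0.5995, -0.17, 0.046]
tool_rot: [3.14, -0.0, -0.32]
force: [-1.6, 4.3, 10.5]
grip_width: 0.0249
```

```bash
python3 plan.py .625 -.086 .049 -18.4 15;python3 - <<'E'
from h import *
f=bot.grab_frame("side");save(f,"s5")
E
```

```text
[-0.4, -14.6, -0.5, 0.0, -0.0, 0.0]
[-0.4, -14.6, -0.5, 0.0, -0.0, 0.0]
[-0.4, -14.6, -0.5, 0.0, -0.0, 0.0]
[-0.4, -14.6, -0.5, 0.0, -0.0, 0.0]
[-0.4, -14.6, -0.5, 0.0, -0.0, 0.0]
[-0.4, -14.6, -0.5, 0.0, -0.0, 0.0]
```

View pics/s5.png

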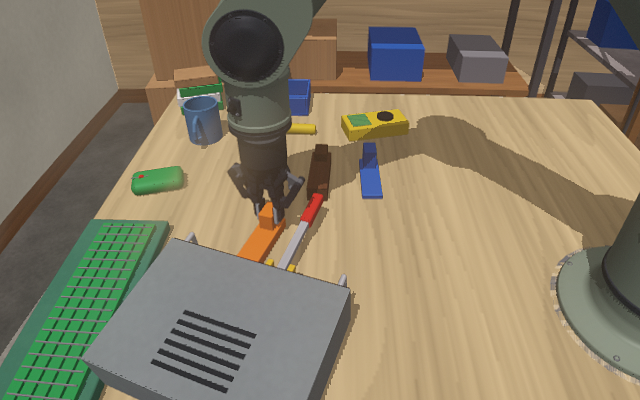

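The side view shows the chock flat on the bench with its tongue (250,250) aimed under the edge, parallel to the bar and clear of the yellow block (270,265). I'll raise it 2–3 mm and slide it in.

Call:
arm_command([
  [0,0,-2.5,0,0,0],
  [0,-14,0,0,0,0],
  [0,-14,0,0,0,0],
  [0,-14,0,0,0,0],
  [0,-12,0,0,0,0],
])

```text
clock: 7.65
position: [0.6168, -0.1167, 0.0469]
tool_rot: [3.139, 0.001, -0.322]
force: [0.1, 0.3, -1.7]
grip_width: 0.025
```

```bash
python3 plan.py .625 -.086 .049 -18.4 15
```

```text
[-0.7, -10.6, -0.7, 0.0, 0.0, -0.0]
[-0.7, -10.6, -0.7, 0.0, 0.0, -0.0]
[-0.6, -10.6, -0.7, 0.0, 0.0, -0.0]
```

Call:
arm_command([
  [-0.7,-11,-0.7,0,0,0],
  [-0.7,-11,-0.5,0,0,0],
  [0,-8,0,0,0,0],
  [0,0,0,0,0,0],
])

```text
clock: 8.05
position: [0.6266, -0.0812, 0.0484]
tool_rot: [3.141, 0.001, -0.317]
force: [0.8, 0.3, -1.8]
grip_width: 0.0245
```

```bash
python3 look.py 6; python3 plan.py .625 -.086 .049 -18.4 15
```

```text
side red 231 [ 0.5261 -0.1683  0.0539]
side psu slope [-0.0331 -0.0972] z@edge 0.1084 [[434.0, -31.0], [691.0, -119.0], [783.0, 152.0], [526.0, 239.0]]
[-0.1, 3.3, -0.7, 0.1, 0.1, 0.1]
```

View pics/side6.png

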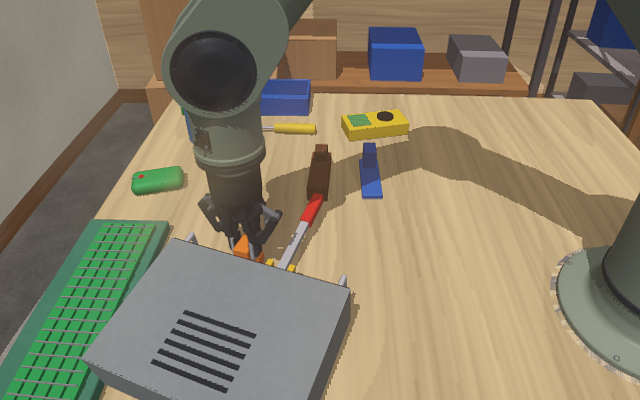

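The side view shows the PSU still at the same pixels, the tongue under its edge, the grip block outside at (248,248), and no contact force. I'm lowering 2 mm, releasing and lifting off.

Call:
arm_command([
  [0,2,2,0,0,0],
  [0,0,0,0,0,0],
])

```text
clock: 8.35
position: [0.6252, -0.0863, 0.0462]
tool_rot: [3.139, 0.001, -0.32]
force: [-0.6, 0.7, -1.2]
grip_width: 0.025
```

Call:
arm_command([
  [0,0,0,0,0,0],
  [0,0,0,0,0,0],
  [0,0,0,0,0,0],
  [0,0,0,0,0,0],
], grip=58)

```text
clock: 8.75
position: [0.6251, -0.088, 0.0463]
tool_rot: [3.139, 0.001, -0.322]
force: [-0.1, 0.0, -0.3]
grip_width: 0.0499
```

Call:
arm_command([
  [0,3,-15,0,0,0],
  [0,3,-25,0,0,0],
  [0,10,-40,0,0,0],
  [0,40,-30,0,0,0],
  [0,45,-20,0,0,0],
  [0,45,0,0,0,0],
  [20,45,0,0,0,0],
  [0,0,0,0,0,0],
])

```text
clock: 9.55
position: [0.5824, -0.2811, 0.1912]
tool_rot: [3.137, -0.005, -0.318]
force: [-0.8, 0.8, 0.1]
grip_width: 0.0493
```

```bash
python3 look.py 7
```

```text
top red 290 [ 0.526  -0.1766  0.0545]
top psu slope [-0.0316 -0.0894] z@edge 0.107 [[455.0, 27.0], [711.0, -61.0], [785.0, 154.0], [528.0, 242.0]]
top grip 220 [ 0.6253 -0.0865  0.0516] ((625.4898681640625, -86.51555633544922), (39.668643951416016, 25.980567932128906), 73.11285400390625)
top tong 189 [ 0.6245 -0.06    0.0201] ((633.3565063476562, -61.64470291137695), (91.92562866210938, 39.169918060302734), 72.11479187011719)
side red 273 [ 0.5244 -0.1755  0.0548]
side psu slope [-0.0335 -0.1073] z@edge 0.1097 [[453.0, 27.0], [710.0, -61.0], [782.0, 152.0], [526.0, 240.0]]
```

View pics/top7.png

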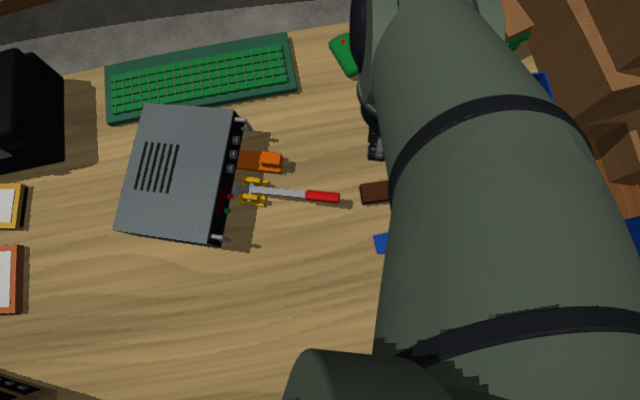

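View pics/side7.png

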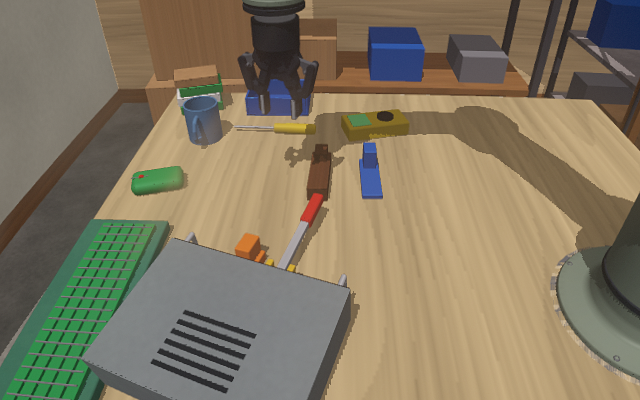

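Both views show the chock's grip block outside the unit (top 270,160; side 248,245), its tongue under the edge, the bar down, and the gripper well clear. The grip centre is 70 mm in front of the edge, so the tip is about 40 mm in, at y of about -0.06. The grip block's top is at 52 mm, so the chock is flat.

```bash
python3 -c "
from h import bot
print(bot.job_done())"
```

```text
the job is handed in; nothing more can be done
None
```

The job is handed in: the power supply's front edge is up and the orange chock is underneath it. It took about 10 s of the 51 s allowed; no verdict was reported.

I pressed the bar's handle down with the closed fingers to about 0.4–0.45 rad. I then gripped the chock, slid its tongue under the edge on the side away from the robot, released it and backed off.

My last checks, after letting go:
- **Edge height:** the top of the unit above the edge is about 19–21 mm higher than at the start, which puts the edge at about 33–35 mm. The bar was still holding where I left it.
- **Chock:** it lies flat, with its grip block about 70 mm outside the edge. I worked out the tip at about 40 mm in and 62 mm to one side of the edge's middle, since the unit hides the tip itself.
- **Power supply:** it moved a few millimetres at most; the 6–8 mm shift of its top in the images is about what the tilt alone gives.
- **Robot:** it was clear of everything, and reported forces were never above about 11 N.

**Disagreements:** the two cameras differed by about 3 mm on height and position. One rectangle fit of the unit in the side view, taken while the gripper was beside it, was off and I ignored it.

**Slip:** I gave the command to open the gripper while it was still pressing on the bar, but the bar stayed down.

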